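# Latch the stave clamp

### The job

Clamp the bucket stave in the cooper's jig: swing the steel loop over by its orange knob so that its crossbar drops behind the hook of the sliding jaw, then throw the red lever over, past its toggle point, and press it gently down until it bears on the brass stop screw. Do not jam the loop down onto the jaw or force the lever against the screw, leave the stave lying in the jig and the other things on the bench where they are, and let go.

Things in the scene. Friction and masses are not known exactly. Their poses are not given: they have to be found in the camera images.
- jig: Plywood board 345 x 170 x 20 mm, fixed to the bench, that carries all the clamp. Origin on the underside, straight below the lever's pivot; its x axis points from the latch along the board to the stave and the sliding jaw, y across the board, z up. All jig distances below are along these axes.
- pivot (a point): Axis of the lever on its steel bracket, parallel to the jig's y, 65 mm above the bench. Pivot friction (0.30 N m, 3 N at the grip) holds the lever wherever it is left, so it does not snap shut by itself. Once hooked, about 6 N at the grip are needed until the toggle point at lever angle 0.32; then it goes easily until it meets the stop screw, between angles 0.02 and 0.20.
- lever: Over-centre lever: steel arm 14 mm wide, 10 mm thick, with a red round grip (16 mm diameter, 56 mm long) at its end, 120 mm from the pivot. Origin on the pivot; the grip lies along its own -x. Angle 0: level, grip towards the jig's -x; it grows as the grip rises; 1.57 upright; it starts at 2.3 to 2.5, leaning over towards the jaw; 2.62 is the end of travel.
- grip (a point): Centre of the red grip's useful part, on the lever's centre line 95 mm from the pivot. It is best pushed over and down with closed fingertips that slide on it; pinched across (16 mm) it turns between the fingers and creeps out under load.
- loop: Loop of 6 mm steel rod, 40 mm wide, 80 g. Origin on the brass pin that hinges it to the lever, 24 mm from the pivot (at lever angle a: -24 cos(a-0.32) mm in jig x, 24 sin(a-0.32) mm in z). Its x axis runs along the 150 mm side rods to the crossbar. It starts nearly upright, held by light friction (0.035 N m); near level it drops by its own weight.
- bar (a point): Middle of the loop's crossbar (6 mm diameter), 150 mm from the loop's pin along the loop's x.
- knob (a point): Centre of the orange knob on the loop, a cylinder 18 mm in diameter and 18 mm wide (along the jig's y), standing on a thin stem 38 mm from the crossbar along the loop's z (150 mm and 38 mm from the loop's pin). Pinched across its width (along the jig's y) it turns between the fingers.
- jaw: Sliding jaw: wooden block 48 x 84 mm with a steel ledge and a hook on top and a sprung rubber pad (2.8 N/mm) facing the stave. It slides along the jig's x with 1 N of friction and starts 13 to 18 mm away from its shut position. Origin at the seat of the hook.
- seat (a point): Where the crossbar's centre lies when home in the hook, 65 mm above the bench. The hook's post is on its -x side, 12 mm wide; a lip reaches over it to +4 mm in x, 6 to 11 mm above it. The steel ledge, top 4 mm below it, goes on to +32 mm in x. Lower the bar onto the ledge 8 to 28 mm to +x of the seat, as it falls with the lever open; the lever then pulls it under the lip.
- stop: Steel foot with the brass stop screw, on the board under the lever, 50 mm from the pivot in -x; origin under its centre, on the board. The screw (10 mm diameter) has been set by hand: its flat top stands somewhere from 41 to 50 mm above the board and is not measured; find it by feel.
- stave: Origin under the middle of the pale stave: a loose wooden board 60 x 220 x 18 mm (0.16 kg), lying across the jig between the fixed jaw and the sliding jaw's pad, under the loop. It is to be clamped where it lies.
- spare_stave: Bystander: pale wooden stave 60 x 220 x 18 mm lying on the bench; origin under its middle.
- bung: Bystander: cork bung, 32 mm diameter, 28 mm tall, standing on the jig's board beside the latch; origin under it.
- mallet: Bystander: wooden mallet lying on the bench, head 75 x 120 x 66 mm, handle 170 mm; origin at the joint of both.
- drawknife: Bystander: drawknife with two wooden handles, 225 mm wide; origin under the blade.
- wax_tin: Bystander: brass-coloured tin, 68 mm diameter, 60 mm tall; origin under it.
- wood_cup: Bystander: wooden mug, 76 mm diameter, 100 mm tall; origin under it.
- small_hoop: Bystander: dark steel hoop lying flat, 150 mm diameter, 22 mm tall; origin in its middle on the bench.

How it is judged (in metres and radians):
On the way, in this order (a step that is already met when the one before it is completed fails the run):
1. the loop's crossbar lies behind the hook, on the ledge, with the lever still open (x of bar in the frame of seat between -0.004 and 0.03 m and z of bar in the frame of seat between -0.004 and 0.004 m and x of grip in the frame of jig above 0 m), for 0.2 s.
2. the lever is thrown past its toggle point and bears on the stop screw, the crossbar home in the hook (x of grip in the frame of jig below 0 m and z of grip in the frame of jig below 0.0905 m and contact force between lever and stop above 1 N and x of bar in the frame of seat between -0.004 and 0.004 m), for 0.2 s.
At the end, for the whole second after the job is handed in: Crossbar home in the hook (within 4 mm along the jig, 5 mm in height), lever past its toggle point (grip centre under 25 mm above pivot height) and bearing on the stop screw with over 1 N, jaw pressing the stave with over 15 N, all at rest (all of step 2 and z of bar in the frame of seat between -0.005 and 0.005 m and contact force between jaw and stave above 15 N and linear speed of each of stave, lever below 0.01 m/s); the robot touches nothing.
It fails at once if the lever is forced against the stop screw with more than 35 N (a push of up to 12 N at the grip stays well below) (contact force between lever and stop above 35 N).
It fails at once if the loop is jammed onto the jaw with more than 35 N while the lever is still open (contact force between loop and jaw above 35 N and x of grip in the frame of jig above 0 m).
It fails at once if the stave is pushed more than 30 mm out of its place in the jig (distance of stave from where it was at the start of the episode above 0.03 m).
It fails at once if a bystander is moved more than 30 mm (distance of any of spare_stave, bung, mallet, drawknife, wax_tin, wood_cup, small_hoop from where it was at the start of the episode above 0.03 m).
It also fails if it takes over 64 s, if anything falls off the work surface, if the arm or the gripper's body presses on something with over 40 N, if the wrist force passes 120 N, or if a joint passes its speed limit or range.

### The arm

A 7-joint arm with a two-finger parallel gripper is mounted at the origin on the work surface. World frame = base frame: x ahead of the robot, y to its left, z up, the work surface at z = 0. Lengths are in mm, angles in rad, forces in N, time in s.
With the tool pointing down it reaches from about 350 to 775 mm from the base axis. Payload 3.1 kg.
Tool frame: the origin (TCP) lies midway between the tips of the shut fingers; the grasp point (between the pads) lies 19 mm behind it (ctrl.grasp_offset is the distance from the TCP to the grasp point, in mm); z points along the fingers, y is the line along which they close (so a half turn about z gives the same grasp; the last joint's range is limited). The gripper opens to 85 mm and grips with 20 to 120 N. Pads are 22 mm wide; open, the fingers measure 114 mm over their backs; the gripper's body (76 mm by 85 mm) begins 54 mm behind the grasp point. The pads swing forward as they close: fully open they stand 13 mm farther back than shut.
Start: joints at [1.157, 0.311, 0.014, 1.512, -0.004, 1.319, -0.027], TCP at [199.844, -512.425, 231.304] pointing down, gripper open.
Joint ranges: [-2.7, 2.7], [-0.3, 1.91], [-1.27, 1.3], [0.12, 2.57], [-1.44, 4.58], [0.2, 2.03], [-3.05, 3.05]. Speed limits (rad/s): [2.79, 2.79, 3.14, 3.14, 3.14, 3.14, 3.14].

### API

Orientations are given as a unit quaternion [x, y, z, w].
In Python, from bench import ctrl gives the robot as it stands.
- The arm moves only by the tool step_arm, never from a script. Its argument "series" is a list of rows, each an object of numbers: "dx", "dy", "dz": the shift along the tool's x, y, z in mm; "ax", "ay", "az": the turn, a rotation vector about the tool's x, y, z in degrees; "fingers": the finger opening in mm, from 0 to 85.4. A call has 1 to 10 rows; each row shifts and turns the commanded pose from where the row before left it, along the tool's axes as they then stand; what a row does not reach is not made up. A row lasts 1/12 s, in which the tool goes at most 41.7 mm and 7.16 degrees, less where a joint would pass 70% of its speed; a pose out of reach is approached as far as the arm can. A call with a gripper value outside its range is refused whole. The fingers move at their own pace and stop on an object; "grip_force" is the grip in N (left out, the last holds). Time passes only in rows, so rows that do not move let the fingers close. It gives the time, the measured TCP pose, the force, the opening and the grip force at its end, in the units of the state.
- ctrl.sense(): the state, without advancing time (a new reading comes with each control period).
- ctrl.grab_frame(name): name is "scene" or "top" or "wrist"; returns the picture (420x560x3 uint8, red, green, blue); there is no depth.
- ctrl.calibration(name): a dict with "camera_matrix" (3x3 intrinsics, pixels), "R" (3x3) and "t" (3): a world point X has camera coordinates R X + t; the wrist camera has in their place "tool_from_camera" (4x4, takes a point from camera to tool coordinates, whose origin is the TCP and whose axes are the flange's). Camera axes: x right, y down, z forward; pixel columns grow to the right and rows downward; lengths in mm; the calibration is good to about 2 mm. The wrist camera is an equidistant fisheye: a pixel r from the principal point sees the ray r / f radians off the axis. A picture is of the moment at which its call begins: read the wrist's pose just before it. calibration takes no time and is no camera call.
- ctrl.sign_off(): hands the job in; it is judged then, once.
The state is a dict: "time": time; "qpos": joint angles; "qvel": joint speeds; "effort": joint torques, N m; "ee_pos": TCP position; "tcp_rot": TCP orientation; "contact_force": force on the tool from outside, world axes, zero at the start; "torque": the same for the moment, N m; "grip_width": opening from 0.0 (shut) to 1.0 (fully open); "finger_force": force on a finger pad.
Only numpy, scipy, OpenCV 4.12 (cv2) and the standard library are available. Lean on these libraries where they do the work, as an engineer would, in place of code of your own. Each camera call takes 0.05 s, during which the arm holds its last target. There are 200 camera calls.

## Working session

There is one attempt and no reset: what is moved stays moved. The work goes in short steps, Python scripts to look and compute and a tool call to move; the robot and the scene stay as the last step left them, time stands still between calls to the robot, and variables do not carry over. Pictures are saved under pics/ and viewed, at most 10 in all, crops included, and the job is handed in when it is done.

Besides the shell and the picture viewer there is one more tool, called after "Request:" as name(argument=value, ...), one argument or row to a line, values as JSON. step_arm: Moves the arm, as the interface text tells. Its arguments: {"type":"object","properties":{"series":{"type":"array","items":{"type":"object","properties":{"dx":{"type":"number"},"dy":{"type":"number"},"dz":{"type":"number"},"ax":{"type":"number"},"ay":{"type":"number"},"az":{"type":"number"},"fingers":{"type":"number"}}}},"grip_force":{"type":"number"}},"required":["series"]}

```bash
mkdir -p pics; ls; python3 - <<'E'
from bench import ctrl
import cv2,numpy as np
s=ctrl.sense();print({k:np.round(v,3) for k,v in s.items()},ctrl.grasp_offset)
for n in("scene","top"):
    f=ctrl.grab_frame(n);cv2.imwrite(f"pics/{n}0.png",f[...,::-1]);c=ctrl.calibration(n);print(n,{k:np.round(v,4).tolist() for k,v in c.items()})
print(ctrl.calibration("wrist"))
E
```

```text
pics
{'time': np.float64(0.0), 'qpos': array([ 1.157,  0.312,  0.014,  1.513, -0.004,  1.319, -0.027]), 'qvel': array([ 0.002,  0.002,  0.001,  0.001, -0.001,  0.   ,  0.001]), 'effort': array([ 1.0000e-03, -3.7991e+01,  1.4700e-01, -2.3059e+01,  1.2000e-02,
        1.4000e-02, -0.0000e+00]), 'ee_pos': array([ 199.546, -511.755,  230.214]), 'tcp_rot': array([ 0.983,  0.185, -0.   , -0.001]), 'contact_force': array([0.457, 0.282, 0.14 ]), 'torque': array([ 0.03 , -0.013, -0.077]), 'finger_force': np.float64(0.0), 'grip_width': np.float64(1.0)} 18.700000000000003
scene {'camera_matrix': [[494.2923, 0.0, 285.1743], [0.0, 494.2923, 207.3531], [0.0, 0.0, 1.0]], 'R': [[-0.5429, 0.8397, -0.0135], [0.659, 0.416, -0.6266], [-0.5205, -0.3491, -0.7792]], 't': [282.3267, -302.11, 1617.9297]}
top {'camera_matrix': [[424.7841, 0.0, 273.2787], [0.0, 424.7841, 207.0914], [0.0, 0.0, 1.0]], 'R': [[-0.0089, -1.0, 0.0039], [-0.9947, 0.0084, -0.1026], [0.1025, -0.0048, -0.9947]], 't': [15.9797, 539.6295, 1398.3642]}
{'camera_matrix': array([[325.1922621 ,   0.        , 276.24388984],
       [  0.        , 325.1922621 , 215.41529149],
       [  0.        ,   0.        ,   1.        ]]), 'tool_from_camera': array([[-7.90481821e-04, -9.56026261e-01, -2.93280008e-01,
         7.53644595e+01],
       [ 9.99999394e-01, -5.31054408e-04, -9.64195903e-04,
         1.62916959e+00],
       [ 7.66048963e-04, -2.93280593e-01,  9.56026102e-01,
        -1.41726785e+02],
       [ 0.00000000e+00,  0.00000000e+00,  0.00000000e+00,
         1.00000000e+00]])}
```

View pics/scene0.png

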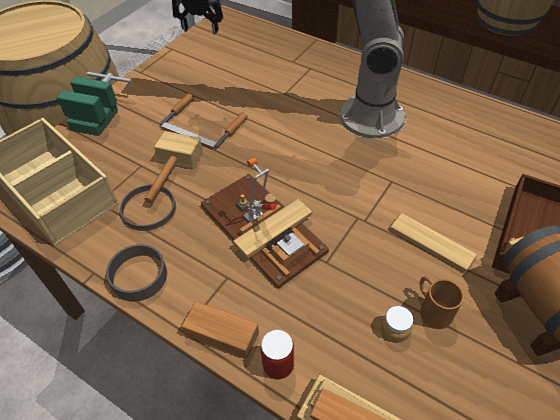

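View pics/top0.png

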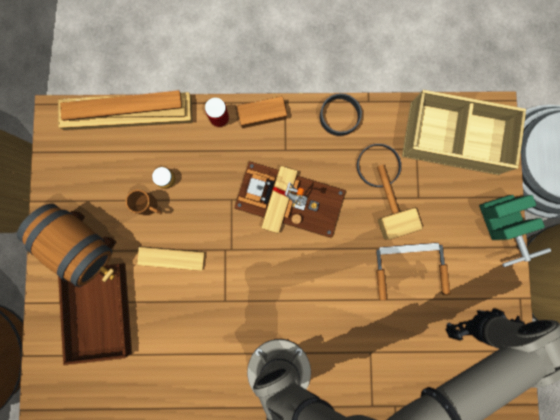

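The scene view shows the jig around (265,230) with the orange knob at (252,162). In the top view the jig is around (290,200), with the latch to the right and the sliding jaw to the left. I'll enlarge both.

```bash
python3 - <<'E'
import cv2,numpy as np
a=cv2.imread("pics/scene0.png")[145:290,190:340];b=cv2.imread("pics/top0.png")[150:250,225:355]
a=cv2.resize(a,None,fx=4,fy=4,interpolation=2)[:600,:400*2][:, :600]
b=cv2.resize(b,None,fx=6,fy=6,interpolation=2)
cv2.imwrite("pics/a.png",a);cv2.imwrite("pics/b.png",b)
E
```

```text
(no output)
```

View pics/a.png

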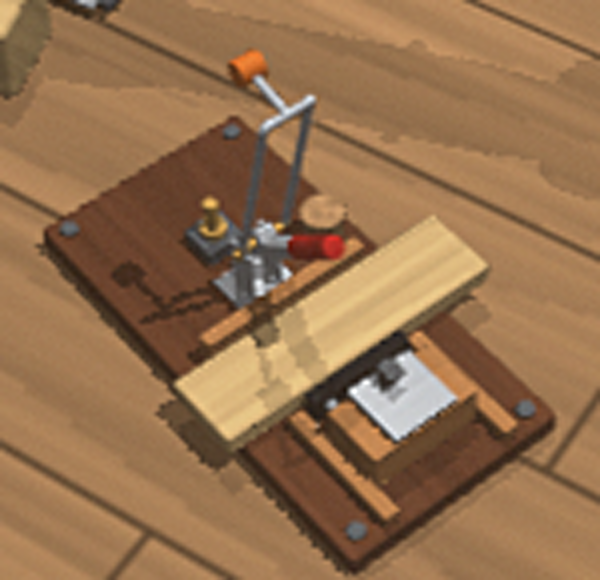

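View pics/b.png

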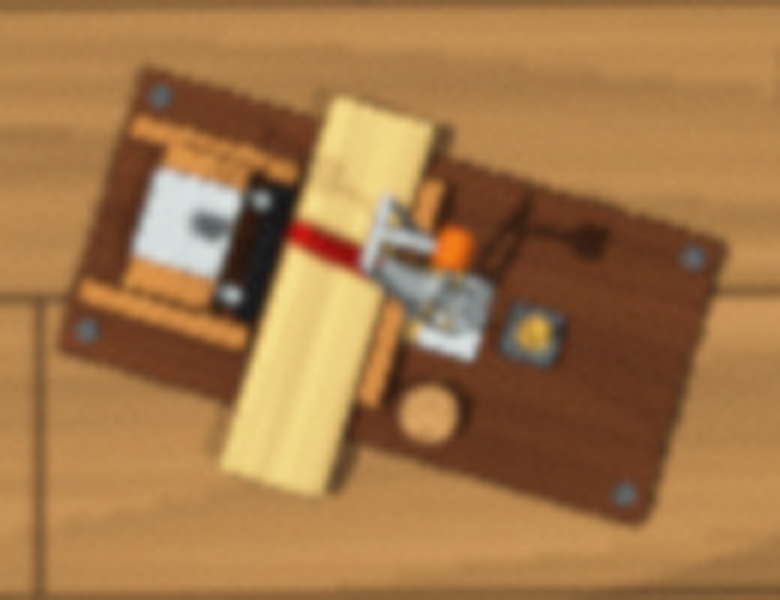

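Both crops are clear. In the scene crop the knob is at (248,67), crossbar middle (288,115), grip end (335,247), hook (390,372) and stop screw (210,203). In the top crop the knob is at (455,249), hook (210,225) and stop screw (537,330). Next I triangulate these.

```bash
cat > h.py <<'E'
import numpy as np,cv2
from bench import ctrl
C={n:ctrl.calibration(n) for n in("scene","top")}
def ray(n,p):
    c=C[n];K=np.array(c["camera_matrix"]);R=np.array(c["R"]);t=np.array(c["t"])
    d=R.T@np.linalg.inv(K)@[p[0],p[1],1];return -R.T@t,d/np.linalg.norm(d)
def plane(n,p,z):
    o,d=ray(n,p);return o+d*(z-o[2])/d[2]
def tri(ps,pt):
    A=np.zeros((3,3));b=np.zeros(3);L=[ray("scene",ps),ray("top",pt)]
    for o,d in L:
        P=np.eye(3)-np.outer(d,d);A+=P;b+=P@o
    X=np.linalg.solve(A,b);return X,[np.linalg.norm((np.eye(3)-np.outer(d,d))@(X-o)) for o,d in L][0]
E
python3 - <<'E'
from h import *
sa=lambda x,y:((x+.5)/4-.5+190,(y+.5)/4-.5+145)
tb=lambda x,y:((x+.5)/6-.5+225,(y+.5)/6-.5+150)
np.set_printoptions(precision=1,suppress=True)
P={"s++":((357,530),(160,97)),"s-+":((69,229),(692,257)),"s+-":((525,409),(86,330)),"s--":((232,131),(624,494)),
"stop":((210,203),(537,328)),"knob":((248,67),(455,249)),"bar":((290,115),(378,232)),"gripend":((336,247),(292,234)),"hook":((390,370),(210,225))}
W={}
for k,(a,b) in P.items():
    X,e=tri(sa(*a),tb(*b));W[k]=X;print(k,X,round(e,1),"z-planes", plane("scene",sa(*a),22)[:2],plane("top",tb(*b),22)[:2])
c={k:(plane("scene",sa(*P[k][0]),21)+plane("top",tb(*P[k][1]),21))/2 for k in P if k[0]=="s" and k!="stop"}
ex=(c["s++"]+c["s+-"]-c["s-+"]-c["s--"]);ex/=np.linalg.norm(ex)
m=sum(c.values())/4
ey=np.array([-ex[1],ex[0],0])
print("centre",m,"yaw",np.degrees(np.arctan2(ex[1],ex[0])))
for k in W: print(k,"jig from centre",[ (W[k]-m)@ex,(W[k]-m)@ey,W[k][2]])
E
```

```text
s++ [682.7  85.9  18.6] 0.9 z-planes [683.9  87.9] [682.4  85. ]
s-+ [ 588.5 -214.9   18.6] 0.5 z-planes [ 590.3 -212.2] [ 588.4 -214.7]
s+- [549.8 128.   18.8] 0.8 z-planes [551.3 129.7] [549.8 127. ]
s-- [ 454.5 -172.6   19.6] 1.3 z-planes [ 455.7 -170. ] [ 455.1 -173.4]
stop [ 544.2 -122.    60.8] 0.6 z-planes [ 519.1 -143.5] [ 548.8 -126.5]
knob [562.5 -64.5 239.4] 1.7 z-planes [ 397.3 -197.2] [594.  -81.1]
bar [572.7 -28.2 228.1] 1.7 z-planes [ 420.5 -143.5] [604.1 -37.7]
gripend [585.3  11.4 144.8] 0.1 z-planes [505.  -47.1] [603.3  10.8]
hook [600.8  57.2  69.6] 1.7 z-planes [571.9  40. ] [608.8  57. ]
centre [569.4 -42.8  21. ] yaw 72.5112714586272
s++ jig from centre [np.float64(156.85981790125004), np.float64(-69.36445420061763), np.float64(18.631441080435042)]
s-+ jig from centre [np.float64(-158.3091378374028), np.float64(-69.96549410859357), np.float64(18.588280346496525)]
s+- jig from centre [np.float64(157.0709597703565), np.float64(70.03411488647596), np.float64(18.808633028427206)]
s-- jig from centre [np.float64(-158.26555875261016), np.float64(70.54340403913992), np.float64(19.604701879051337)]
stop jig from centre [np.float64(-83.08370139696237), np.float64(0.17531582386257613), np.float64(60.79788401545087)]
knob jig from centre [np.float64(-22.711364950478938), np.float64(0.020588182318232808), np.float64(239.3532797099426)]
bar jig from centre [np.float64(14.952717707621641), np.float64(1.2113610760123539), np.float64(228.12532821764438)]
gripend jig from centre [np.float64(56.47620015997202), np.float64(1.10572319511812), np.float64(144.77778348133248)]
hook jig from centre [np.float64(104.84798566799843), np.float64(0.06929642158963069), np.float64(69.61519851501191)]
```

Request:
step_arm(
  series=[
    {"dz": -35},
    {"dz": -35},
    {"dz": -20, "dx": 15, "dy": -8.5},
    {"dx": 25, "dy": -14},
    {"dx": 25, "dy": -14},
    {"dx": 25, "dy": -14},
    {"dx": 25, "dy": -14},
    {"dx": 25, "dy": -14},
    {"dx": 25, "dy": -14},
    {"dx": 25, "dy": -14},
  ],
)

```text
invalid input
```

Request:
step_arm(
  series=[
    {"dx": 25, "dy": -14},
    {"dx": 25, "dy": -14},
    {"dx": 25, "dy": -14},
    {"dx": 25, "dy": -14},
    {"dx": 25, "dy": -14},
    {"dx": 25, "dy": -14},
    {"dx": 25, "dy": -14},
    {"dx": 25, "dy": -14},
    {"dx": 25, "dy": -14},
    {"dx": 25, "dy": -14},
  ],
)

```text
invalid input
```

Request:
step_arm(
  series=[
    {"az": -6.5},
    {"az": -6.5},
    {"az": -6.5},
    {"az": -6.5},
    {"az": -6.5},
    {"az": -6.5},
    {"az": -6.5},
    {"az": -5.6},
    {},
    {},
  ],
)

```text
invalid input
```

```bash
cat >> h.py <<'E'
from scipy.spatial.transform import Rotation as Ro
yaw=np.radians(72.5);m=np.array([569.4,-42.8,0])
ex=np.array([np.cos(yaw),np.sin(yaw),0]);ey=np.array([-ex[1],ex[0],0])
O=m-33*ex
J=np.array([ex,ey,[0,0,1]])
def st():
    s=ctrl.sense();R=Ro.from_quat(s["tcp_rot"])
    print("t",round(float(s["time"]),2),"tcp jig",np.round(J@(s["ee_pos"]-O),1),"F jig",np.round(J@s["contact_force"],1),"grip",round(float(s["grip_width"]),3),round(float(s["finger_force"]),1),"toolaxes in jig\n",np.round(J@R.as_matrix(),3),"q",np.round(s["qpos"],2))
    return s
def save(n,f): cv2.imwrite(f"pics/{f}.png",ctrl.grab_frame(n)[...,::-1])
E
python3 - <<'E'
from h import *
st();save("wrist","w1")
E
```

```text
t 0.1 tcp jig [-525.5  211.7  230.3] F jig [0.4 0.  0.4] grip 0.997 0.0 toolaxes in jig
 [[ 0.627 -0.779  0.002]
 [-0.779 -0.627  0.001]
 [-0.    -0.002 -1.   ]] q [ 1.16  0.31  0.01  1.51 -0.    1.32 -0.03]
```

View pics/w1.png

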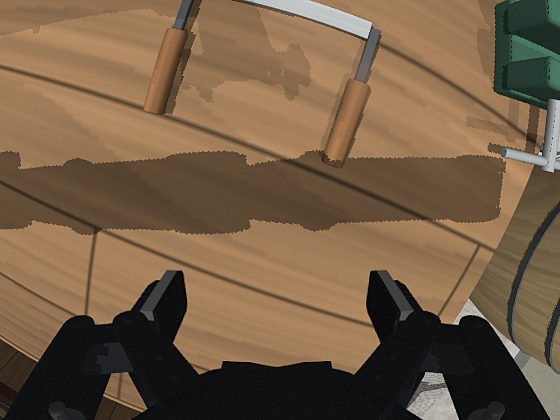

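The wrist view shows only the drawknife, since no move was accepted. The rows probably need every field.

Request:
step_arm(
  series=[
    {"dx": 0, "dy": 0, "dz": -35, "ax": 0, "ay": 0, "az": 0, "fingers": 60},
    {"dx": 0, "dy": 0, "dz": -35, "ax": 0, "ay": 0, "az": 0, "fingers": 60},
    {"dx": 15, "dy": -8.5, "dz": -20, "ax": 0, "ay": 0, "az": 0, "fingers": 60},
    {"dx": 25, "dy": -14, "dz": 0, "ax": 0, "ay": 0, "az": 0, "fingers": 60},
    {"dx": 25, "dy": -14, "dz": 0, "ax": 0, "ay": 0, "az": 0, "fingers": 60},
    {"dx": 25, "dy": -14, "dz": 0, "ax": 0, "ay": 0, "az": 0, "fingers": 60},
    {"dx": 25, "dy": -14, "dz": 0, "ax": 0, "ay": 0, "az": 0, "fingers": 60},
    {"dx": 25, "dy": -14, "dz": 0, "ax": 0, "ay": 0, "az": 0, "fingers": 60},
    {"dx": 25, "dy": -14, "dz": 0, "ax": 0, "ay": 0, "az": 0, "fingers": 60},
    {"dx": 25, "dy": -14, "dz": 0, "ax": 0, "ay": 0, "az": 0, "fingers": 60},
  ],
  grip_force=25,
)

```text
time: 0.98
ee_pos: [338.7, -342.8, 321.0]
tcp_rot: [0.983, 0.185, -0.0, -0.0]
contact_force: [0.2, -0.3, -0.8]
grip_width: 0.704
finger_force: 0.0
```

Request:
step_arm(
  series=[
    {"dx": 31, "dy": -17.8, "dz": 0, "ax": 0, "ay": 0, "az": 0, "fingers": 60},
    {"dx": 31, "dy": -17.8, "dz": 0, "ax": 0, "ay": 0, "az": 0, "fingers": 60},
    {"dx": 31, "dy": -17.8, "dz": 0, "ax": 0, "ay": 0, "az": 0, "fingers": 60},
    {"dx": 31, "dy": -17.8, "dz": 0, "ax": 0, "ay": 0, "az": 0, "fingers": 60},
    {"dx": 31, "dy": -17.8, "dz": 0, "ax": 0, "ay": 0, "az": 0, "fingers": 60},
    {"dx": 31, "dy": -17.8, "dz": 0, "ax": 0, "ay": 0, "az": 0, "fingers": 60},
    {"dx": 31, "dy": -17.8, "dz": 0, "ax": 0, "ay": 0, "az": 0, "fingers": 60},
    {"dx": 31, "dy": -17.8, "dz": 0, "ax": 0, "ay": 0, "az": 0, "fingers": 60},
    {"dx": 31, "dy": -17.8, "dz": 0, "ax": 0, "ay": 0, "az": 0, "fingers": 60},
    {"dx": 31, "dy": -17.8, "dz": 0, "ax": 0, "ay": 0, "az": 0, "fingers": 60},
  ],
)

```text
time: 1.82
ee_pos: [562.9, -64.4, 320.9]
tcp_rot: [0.983, 0.185, -0.0, 0.0]
contact_force: [0.7, -0.4, 0.2]
grip_width: 0.7
finger_force: 0.0
```

Request:
step_arm(
  series=[
    {"dx": 0, "dy": 0, "dz": 0, "ax": 0, "ay": 0, "az": -6.5, "fingers": 60},
    {"dx": 0, "dy": 0, "dz": 0, "ax": 0, "ay": 0, "az": -6.5, "fingers": 60},
    {"dx": 0, "dy": 0, "dz": 0, "ax": 0, "ay": 0, "az": -6.5, "fingers": 60},
    {"dx": 0, "dy": 0, "dz": 0, "ax": 0, "ay": 0, "az": -6.5, "fingers": 60},
    {"dx": 0, "dy": 0, "dz": 0, "ax": 0, "ay": 0, "az": -6.5, "fingers": 60},
    {"dx": 0, "dy": 0, "dz": 0, "ax": 0, "ay": 0, "az": -6.5, "fingers": 60},
    {"dx": 0, "dy": 0, "dz": 0, "ax": 0, "ay": 0, "az": -6.5, "fingers": 60},
    {"dx": 0, "dy": 0, "dz": 0, "ax": 0, "ay": 0, "az": -5.7, "fingers": 60},
    {"dx": 0, "dy": 0, "dz": 0, "ax": 0, "ay": 0, "az": 0, "fingers": 60},
    {"dx": 0, "dy": 0, "dz": 0, "ax": 0, "ay": 0, "az": 0, "fingers": 60},
  ],
)

```text
time: 2.65
ee_pos: [562.1, -65.8, 320.9]
tcp_rot: [0.807, 0.59, -0.0, -0.0]
contact_force: [-0.3, -0.2, 1.3]
grip_width: 0.707
finger_force: 0.0
```

```bash
cat >> h.py <<'E'
def wrist_to_jig(p,s,zplane):
    c=ctrl.calibration("wrist");K=np.array(c["camera_matrix"]);T=np.array(c["tool_from_camera"])
    v=(np.array(p)-K[:2,2])/K[0,0];r=np.linalg.norm(v)
    d=np.r_[v/r*np.sin(r),np.cos(r)]
    R=Ro.from_quat(s["tcp_rot"]).as_matrix()
    o=J@(R@T[:3,3]+s["ee_pos"]-O);d=J@R@T[:3,:3]@d
    return o+d*(zplane-o[2])/d[2]
E
python3 - <<'E'
from h import *
s=st();save("wrist","w2")
f=cv2.imread("pics/w2.png");h=cv2.cvtColor(f,cv2.COLOR_BGR2HSV)
mk=cv2.inRange(h,(5,200,150),(16,255,255));n,l,q,c=cv2.connectedComponentsWithStats(mk)
for i in range(1,n):
    if q[i][4]>60: print(q[i],c[i],wrist_to_jig(c[i],s,240))
E
```

```text
t 2.65 tcp jig [  8.9   0.  320.9] F jig [-0.3  0.2  1.3] grip 0.707 0.0 toolaxes in jig
 [[ 1.    -0.003 -0.   ]
 [-0.003 -1.     0.001]
 [-0.    -0.001 -1.   ]] q [ 0.45  0.36 -0.53  1.27  0.18  1.56 -0.36]
```

View pics/w2.png

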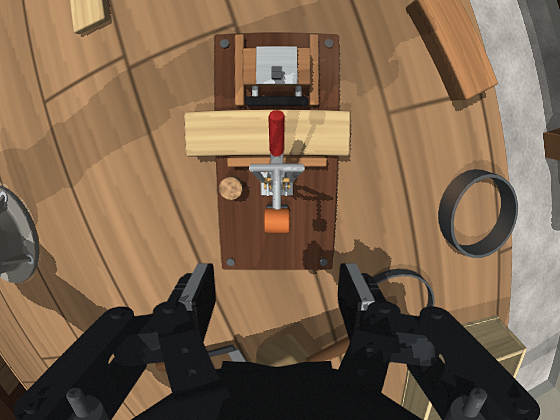

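Wrist view: the jig is well aligned, with the knob at (277,220), crossbar at (277,168) and hook at (278,72). The bung is at (230,188), clear of the latch.

```bash
python3 - <<'E'
from h import *
s=st()
print("knob",wrist_to_jig((277,220),s,242),"bar",wrist_to_jig((277,168),s,230),"hook",wrist_to_jig((278,72),s,76),"screws",[wrist_to_jig(p,s,21) for p in((225,44),(329,44),(230,263),(325,263))])
E
```

```text
t 2.7 tcp jig [  8.9   0.  321. ] F jig [0.6 0.5 0. ] grip 0.701 0.0 toolaxes in jig
 [[ 1.    -0.002 -0.   ]
 [-0.002 -1.     0.001]
 [-0.    -0.001 -1.   ]] q [ 0.45  0.36 -0.53  1.27  0.18  1.56 -0.36]
knob [ 11.8146181   -1.76721814 242.        ] bar [ 47.32484386  -1.8772916  230.        ] hook [138.80191323  -3.53488868  76.        ] screws [array([188.35806251,  67.17653107,  21.        ]), array([187.9980267 , -72.42895074,  21.        ]), array([-127.39332132,   69.21334439,   21.        ]), array([-127.85560848,  -74.22128691,   21.        ])]
```

Request:
step_arm(
  series=[
    {"dx": 2.7, "dy": 1, "dz": 20, "ax": 0, "ay": 0, "az": 0, "fingers": 60},
    {"dx": 0, "dy": 0, "dz": 20, "ax": 0, "ay": 0, "az": 0, "fingers": 50},
    {"dx": 0, "dy": 0, "dz": 20, "ax": 0, "ay": 0, "az": 0, "fingers": 50},
    {"dx": 0, "dy": 0, "dz": 20, "ax": 0, "ay": 0, "az": 0, "fingers": 50},
    {"dx": 0, "dy": 0, "dz": 19, "ax": 0, "ay": 0, "az": 0, "fingers": 50},
    {"dx": 0, "dy": 0, "dz": 0, "ax": 0, "ay": 0, "az": 0, "fingers": 40},
    {"dx": 0, "dy": 0, "dz": 0, "ax": 0, "ay": 0, "az": 0, "fingers": 30},
    {"dx": 0, "dy": 0, "dz": 0, "ax": 0, "ay": 0, "az": 0, "fingers": 12},
    {"dx": 0, "dy": 0, "dz": 0, "ax": 0, "ay": 0, "az": 0, "fingers": 10},
    {"dx": 0, "dy": 0, "dz": 0, "ax": 0, "ay": 0, "az": 0, "fingers": 10},
  ],
  grip_force=25,
)

```text
time: 3.53
ee_pos: [563.8, -62.8, 223.5]
tcp_rot: [0.806, 0.591, 0.0, -0.0]
contact_force: [-3.8, 0.2, 2.4]
grip_width: 0.203
finger_force: 29.5
```

```bash
python3 - <<'E'
from h import *
s=st()
pin=np.array([11.9,85.8]);r=np.hypot(150,38)
# knob angle 90deg -> bar at z 70 (about 5 above ledge-rest 65)
th_end=np.arcsin((69-85.8)/150); k_end=th_end+np.arctan2(38,150)
k0=np.radians(90.3)
A=np.linspace(k0,k_end,25);P=pin+r*np.c_[np.cos(A),np.sin(A)]
print(np.degrees(k_end),P[-1]);D=np.diff(P,axis=0);D[:,1]*=-1;print(np.round(D,1).tolist())
E
```

```text
t 3.53 tcp jig [ 12.2  -0.7 223.5] F jig [-0.9  3.7  2.4] grip 0.203 29.5 toolaxes in jig
 [[ 1.  0.  0.]
 [ 0. -1.  0.]
 [ 0. -0. -1.]] q [ 0.45  0.4  -0.52  1.46  0.2   1.34 -0.39]
7.785233792668833 [165.212231   106.76091185]
[[9.3, 0.2], [9.3, 0.8], [9.2, 1.3], [9.1, 1.9], [9.0, 2.4], [8.8, 3.0], [8.6, 3.5], [8.4, 4.0], [8.1, 4.5], [7.8, 5.0], [7.5, 5.4], [7.2, 5.9], [6.8, 6.3], [6.4, 6.7], [6.0, 7.1], [5.6, 7.4], [5.1, 7.7], [4.7, 8.0], [4.2, 8.3], [3.7, 8.5], [3.1, 8.7], [2.6, 8.9], [2.1, 9.0], [1.5, 9.2]]
```

Request:
step_arm(
  series=[
    {"dx": 9.3, "dy": 0, "dz": 0.2, "ax": 0, "ay": 0, "az": 0, "fingers": 10},
    {"dx": 9.3, "dy": 0, "dz": 0.8, "ax": 0, "ay": 0, "az": 0, "fingers": 10},
    {"dx": 9.2, "dy": 0, "dz": 1.3, "ax": 0, "ay": 0, "az": 0, "fingers": 10},
    {"dx": 9.1, "dy": 0, "dz": 1.9, "ax": 0, "ay": 0, "az": 0, "fingers": 10},
    {"dx": 9.0, "dy": 0, "dz": 2.4, "ax": 0, "ay": 0, "az": 0, "fingers": 10},
    {"dx": 8.8, "dy": 0, "dz": 3.0, "ax": 0, "ay": 0, "az": 0, "fingers": 10},
    {"dx": 0, "dy": 0, "dz": 0, "ax": 0, "ay": 0, "az": 0, "fingers": 10},
  ],
)

```text
time: 4.12
ee_pos: [581.0, -7.7, 212.1]
tcp_rot: [0.805, 0.593, 0.001, -0.001]
contact_force: [-3.9, 0.7, 2.9]
grip_width: 0.204
finger_force: 30.3
```

```bash
python3 -c "
from h import *
st()"
```

```text
t 4.12 tcp jig [ 69.9  -0.5 212.1] F jig [-0.5  3.9  2.9] grip 0.204 30.3 toolaxes in jig
 [[ 1.     0.004  0.003]
 [ 0.004 -1.     0.   ]
 [ 0.003 -0.    -1.   ]] q [ 0.36  0.44 -0.53  1.44  0.22  1.33 -0.49]
```

Request:
step_arm(
  series=[
    {"dx": 8.6, "dy": 0, "dz": 3.5, "ax": 0, "ay": 0, "az": 0, "fingers": 10},
    {"dx": 8.4, "dy": 0, "dz": 4.0, "ax": 0, "ay": 0, "az": 0, "fingers": 10},
    {"dx": 8.1, "dy": 0, "dz": 4.5, "ax": 0, "ay": 0, "az": 0, "fingers": 10},
    {"dx": 7.8, "dy": 0, "dz": 5.0, "ax": 0, "ay": 0, "az": 0, "fingers": 10},
    {"dx": 7.5, "dy": 0, "dz": 5.4, "ax": 0, "ay": 0, "az": 0, "fingers": 10},
    {"dx": 7.2, "dy": 0, "dz": 5.9, "ax": 0, "ay": 0, "az": 0, "fingers": 10},
    {"dx": 6.8, "dy": 0, "dz": 6.3, "ax": 0, "ay": 0, "az": 0, "fingers": 10},
    {"dx": 6.4, "dy": 0, "dz": 6.7, "ax": 0, "ay": 0, "az": 0, "fingers": 10},
    {"dx": 6.0, "dy": 0, "dz": 7.1, "ax": 0, "ay": 0, "az": 0, "fingers": 10},
    {"dx": 0, "dy": 0, "dz": 0, "ax": 0, "ay": 0, "az": 0, "fingers": 10},
  ],
)

```text
time: 4.95
ee_pos: [600.8, 54.7, 162.6]
tcp_rot: [0.806, 0.592, 0.0, -0.001]
contact_force: [-3.1, 3.2, 1.8]
grip_width: 0.202
finger_force: 31.4
```

```bash
python3 -c "
from h import *
st()"
```

```text
t 4.95 tcp jig [135.5  -0.6 162.6] F jig [2.2 4.  1.8] grip 0.202 31.4 toolaxes in jig
 [[ 1.     0.002  0.002]
 [ 0.002 -1.     0.001]
 [ 0.002 -0.001 -1.   ]] q [ 0.24  0.52 -0.53  1.45  0.27  1.25 -0.62]
```

Request:
step_arm(
  series=[
    {"dx": 5.5, "dy": 0, "dz": 7.4, "ax": 0, "ay": 0, "az": 0, "fingers": 10},
    {"dx": 5.0, "dy": 0, "dz": 7.7, "ax": 0, "ay": 0, "az": 0, "fingers": 10},
    {"dx": 4.6, "dy": 0, "dz": 8.0, "ax": 0, "ay": 0, "az": 0, "fingers": 10},
    {"dx": 4.1, "dy": 0, "dz": 8.3, "ax": 0, "ay": 0, "az": 0, "fingers": 10},
    {"dx": 3.5, "dy": 0, "dz": 8.5, "ax": 0, "ay": 0, "az": 0, "fingers": 10},
    {"dx": 3.0, "dy": 0, "dz": 8.7, "ax": 0, "ay": 0, "az": 0, "fingers": 10},
    {"dx": 2.5, "dy": 0, "dz": 8.9, "ax": 0, "ay": 0, "az": 0, "fingers": 10},
    {"dx": 0, "dy": 0, "dz": 0, "ax": 0, "ay": 0, "az": 0, "fingers": 10},
  ],
)

```text
time: 5.62
ee_pos: [609.2, 81.2, 105.3]
tcp_rot: [0.806, 0.592, 0.001, -0.001]
contact_force: [-2.4, 5.1, 2.3]
grip_width: 0.203
finger_force: 32.1
```

```bash
python3 - <<'E'
from h import *
st();save("scene","s2")
cv2.imwrite("pics/s2c.png",cv2.resize(cv2.imread("pics/s2.png")[125:290,200:360],None,fx=3.6,fy=3.6,interpolation=2))
E
```

```text
t 5.62 tcp jig [163.3  -0.6 105.3] F jig [4.2 3.8 2.3] grip 0.203 32.1 toolaxes in jig
 [[ 1.     0.002  0.002]
 [ 0.002 -1.     0.001]
 [ 0.002 -0.001 -1.   ]] q [ 0.18  0.59 -0.52  1.49  0.3   1.14 -0.69]
```

View pics/s2c.png

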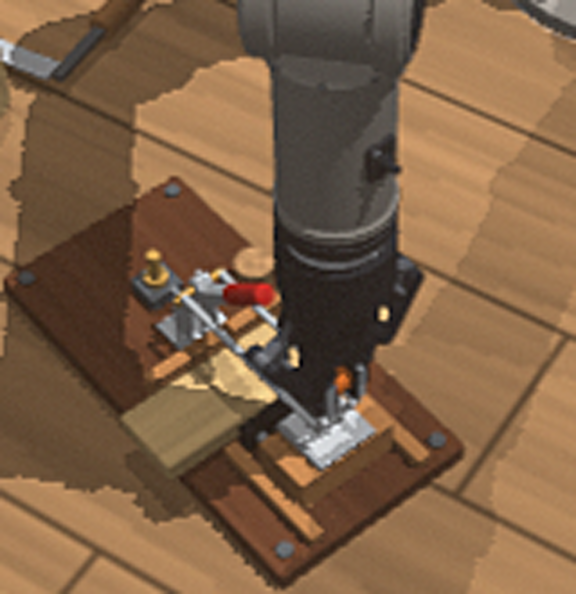

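The loop is over the jaw plate, with the knob (343,380) between the fingers and the lever unmoved at (255,293). I'll lower it gently.

Request:
step_arm(
  series=[
    {"dx": 1.7, "dy": 0, "dz": 6, "ax": 0, "ay": 0, "az": 0, "fingers": 10},
    {"dx": 1.0, "dy": 0, "dz": 5, "ax": 0, "ay": 0, "az": 0, "fingers": 10},
    {"dx": 0.6, "dy": 0, "dz": 4, "ax": 0, "ay": 0, "az": 0, "fingers": 10},
    {"dx": 0.2, "dy": 0, "dz": 2, "ax": 0, "ay": 0, "az": 0, "fingers": 10},
    {"dx": 0, "dy": 0, "dz": 0, "ax": 0, "ay": 0, "az": 0, "fingers": 10},
  ],
)

```text
time: 6.08
ee_pos: [610.2, 84.0, 89.9]
tcp_rot: [0.806, 0.592, 0.001, -0.001]
contact_force: [-3.1, 4.0, 1.0]
grip_width: 0.199
finger_force: 32.2
```

```bash
python3 -c "
from h import *
st()"
```

```text
t 6.08 tcp jig [166.2  -0.7  89.9] F jig [2.9 4.2 1. ] grip 0.199 32.2 toolaxes in jig
 [[ 1.     0.001  0.002]
 [ 0.001 -1.     0.   ]
 [ 0.002 -0.    -1.   ]] q [ 0.17  0.61 -0.51  1.5   0.31  1.12 -0.7 ]
```

Request:
step_arm(
  series=[
    {"dx": 0, "dy": 0, "dz": 1.5, "ax": 0, "ay": 0, "az": 0, "fingers": 10},
    {"dx": 0, "dy": 0, "dz": 1.5, "ax": 0, "ay": 0, "az": 0, "fingers": 10},
    {"dx": 0, "dy": 0, "dz": 0, "ax": 0, "ay": 0, "az": 0, "fingers": 10},
  ],
)

```text
time: 6.33
ee_pos: [610.3, 84.3, 87.3]
tcp_rot: [0.806, 0.592, 0.001, -0.001]
contact_force: [-3.7, 5.1, 1.5]
grip_width: 0.204
finger_force: 32.2
```

Request:
step_arm(
  series=[
    {"dx": 0, "dy": 0, "dz": 0, "ax": 0, "ay": 0, "az": 0, "fingers": 22},
    {"dx": 0, "dy": 0, "dz": 0, "ax": 0, "ay": 0, "az": 0, "fingers": 30},
    {"dx": 0, "dy": 0, "dz": 0, "ax": 0, "ay": 0, "az": 0, "fingers": 40},
    {"dx": 0, "dy": 0, "dz": 0, "ax": 0, "ay": 0, "az": 0, "fingers": 40},
    {"dx": 0, "dy": 0, "dz": -5, "ax": 0, "ay": 0, "az": 0, "fingers": 40},
    {"dx": 0, "dy": 0, "dz": -20, "ax": 0, "ay": 0, "az": 0, "fingers": 40},
    {"dx": 0, "dy": 0, "dz": -30, "ax": 0, "ay": 0, "az": 0, "fingers": 40},
    {"dx": 0, "dy": 0, "dz": -30, "ax": 0, "ay": 0, "az": 0, "fingers": 40},
    {"dx": 0, "dy": 0, "dz": -30, "ax": 0, "ay": 0, "az": 0, "fingers": 30},
    {"dx": 0, "dy": 0, "dz": 0, "ax": 0, "ay": 0, "az": 0, "fingers": 20},
  ],
)

```text
time: 7.17
ee_pos: [614.4, 83.7, 209.9]
tcp_rot: [0.807, 0.591, 0.006, 0.003]
contact_force: [1.1, 0.7, 1.0]
grip_width: 0.24
finger_force: 0.0
```

```bash
python3 - <<'E'
from h import *
s=st();save("wrist","w3");save("scene","s3")
a=cv2.imread("pics/w3.png")[:400,100:460];b=cv2.resize(cv2.imread("pics/s3.png")[145:290,200:340],None,fx=2.76,fy=2.76,interpolation=2)
cv2.imwrite("pics/c3.png",np.hstack([a,b[:400]]))
E
```

```text
t 7.17 tcp jig [167.2  -4.9 209.9] F jig [ 1.  -0.8  1. ] grip 0.24 0.0 toolaxes in jig
 [[ 1.    -0.001  0.006]
 [-0.001 -1.    -0.013]
 [ 0.006  0.013 -1.   ]] q [ 0.18  0.51 -0.54  1.34  0.26  1.35 -0.66]
```

View pics/c3.png

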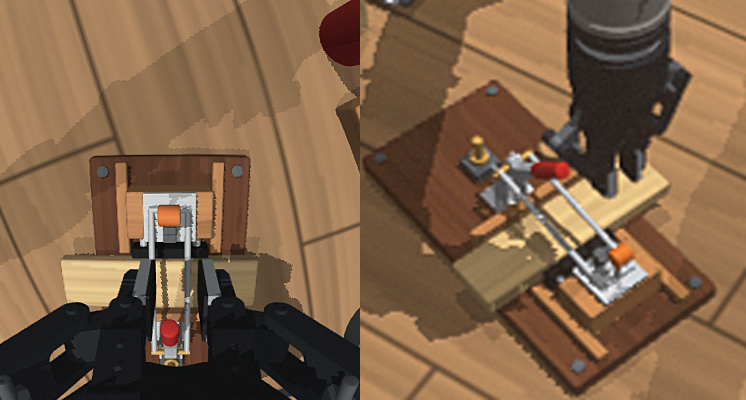

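The wrist half shows the crossbar on the ledge just behind the hook, with the knob at (169,215). In the scene half the loop lies level over the stave, and the lever is still open at (550,170). Next I bring the closed fingertips to the +x side of the grip's end.

Request:
step_arm(
  series=[
    {"dx": -15, "dy": 0, "dz": 0, "ax": 0, "ay": 0, "az": 0, "fingers": 0},
    {"dx": -15, "dy": 0, "dz": 0, "ax": 0, "ay": 0, "az": 0, "fingers": 0},
    {"dx": -15, "dy": 0, "dz": 0, "ax": 0, "ay": 0, "az": 0, "fingers": 0},
    {"dx": -6, "dy": 0, "dz": 10, "ax": 0, "ay": 0, "az": 0, "fingers": 0},
    {"dx": 0, "dy": 0, "dz": 20, "ax": 0, "ay": 0, "az": 0, "fingers": 0},
    {"dx": 0, "dy": 0, "dz": 20, "ax": 0, "ay": 0, "az": 0, "fingers": 0},
    {"dx": 0, "dy": 0, "dz": 20, "ax": 0, "ay": 0, "az": 0, "fingers": 0},
    {"dx": 0, "dy": 0, "dz": 15, "ax": 0, "ay": 0, "az": 0, "fingers": 0},
    {"dx": 0, "dy": 0, "dz": 0, "ax": 0, "ay": 0, "az": 0, "fingers": 0},
  ],
)

```text
time: 8.02
ee_pos: [590.7, 33.5, 111.2]
tcp_rot: [0.806, 0.592, -0.004, -0.003]
contact_force: [-1.2, 0.4, -1.0]
grip_width: 0.002
finger_force: 0.0
```

```bash
python3 -c "
from h import *
st()"
```

```text
t 8.02 tcp jig [112.2   2.6 111.2] F jig [ 0.   1.3 -1. ] grip 0.002 0.0 toolaxes in jig
 [[ 1.     0.001 -0.004]
 [ 0.001 -1.     0.01 ]
 [-0.004 -0.01  -1.   ]] q [ 0.27  0.55 -0.51  1.54  0.28  1.14 -0.61]
```

Request:
step_arm(
  series=[
    {"dx": 0, "dy": 2, "dz": -7, "ax": 0, "ay": 0, "az": 0, "fingers": 0},
    {"dx": -3, "dy": 0, "dz": -2, "ax": 0, "ay": 0, "az": 0, "fingers": 0},
    {"dx": -3, "dy": 0, "dz": -2, "ax": 0, "ay": 0, "az": 0, "fingers": 0},
    {"dx": -3, "dy": 0, "dz": -2, "ax": 0, "ay": 0, "az": 0, "fingers": 0},
    {"dx": -3, "dy": 0, "dz": -2, "ax": 0, "ay": 0, "az": 0, "fingers": 0},
    {"dx": -3, "dy": 0, "dz": -2, "ax": 0, "ay": 0, "az": 0, "fingers": 0},
  ],
)

```text
time: 8.52
ee_pos: [593.5, 20.8, 135.1]
tcp_rot: [0.806, 0.592, 0.003, -0.0]
contact_force: [2.4, 4.7, -0.1]
grip_width: 0.0
finger_force: 2.4
```

```bash
python3 -c "
from h import *
st()"
```

```text
t 8.52 tcp jig [100.9  -3.9 135.1] F jig [ 5.2 -0.9 -0.1] grip 0.0 2.4 toolaxes in jig
 [[ 1.     0.001  0.004]
 [ 0.001 -1.    -0.003]
 [ 0.004  0.003 -1.   ]] q [ 0.29  0.52 -0.52  1.52  0.27  1.17 -0.58]
```

Request:
step_arm(
  series=[
    {"dx": -4, "dy": -2, "dz": -1.5, "ax": 0, "ay": 0, "az": 0, "fingers": 0},
    {"dx": -4, "dy": 0, "dz": -1.5, "ax": 0, "ay": 0, "az": 0, "fingers": 0},
    {"dx": -4, "dy": 0, "dz": -1.5, "ax": 0, "ay": 0, "az": 0, "fingers": 0},
    {"dx": -4, "dy": 0, "dz": -1.5, "ax": 0, "ay": 0, "az": 0, "fingers": 0},
    {"dx": -4, "dy": 0, "dz": -1.5, "ax": 0, "ay": 0, "az": 0, "fingers": 0},
    {"dx": -4, "dy": 0, "dz": -1.5, "ax": 0, "ay": 0, "az": 0, "fingers": 0},
  ],
)

```text
time: 9.02
ee_pos: [588.1, 5.6, 148.1]
tcp_rot: [0.805, 0.594, 0.009, -0.0]
contact_force: [2.6, 10.5, 8.9]
grip_width: -0.001
finger_force: 5.5
```

```bash
python3 -c "
from h import *
st()"
```

```text
t 9.02 tcp jig [ 84.8  -3.3 148.1] F jig [10.8  0.7  8.9] grip -0.001 5.5 toolaxes in jig
 [[ 1.     0.006  0.015]
 [ 0.006 -1.    -0.01 ]
 [ 0.015  0.01  -1.   ]] q [ 0.34  0.49 -0.53  1.53  0.25  1.18 -0.53]
```

Request:
step_arm(
  series=[
    {"dx": -4, "dy": -1, "dz": -2, "ax": 0, "ay": 0, "az": 0, "fingers": 0},
    {"dx": -4, "dy": 0, "dz": -1.5, "ax": 0, "ay": 0, "az": 0, "fingers": 0},
    {"dx": -4, "dy": 0, "dz": -1, "ax": 0, "ay": 0, "az": 0, "fingers": 0},
    {"dx": -4, "dy": 0, "dz": -1, "ax": 0, "ay": 0, "az": 0, "fingers": 0},
    {"dx": -4, "dy": 0, "dz": -0.5, "ax": 0, "ay": 0, "az": 0, "fingers": 0},
  ],
)

```text
time: 9.43
ee_pos: [577.7, -18.8, 151.2]
tcp_rot: [0.806, 0.592, 0.003, -0.0]
contact_force: [1.7, 3.5, 3.4]
grip_width: 0.004
finger_force: 2.4
```

```bash
python3 -c "
from h import *
st()"
```

```text
t 9.43 tcp jig [ 58.4  -0.7 151.2] F jig [ 3.8 -0.6  3.4] grip 0.004 2.4 toolaxes in jig
 [[ 1.     0.003  0.005]
 [ 0.003 -1.    -0.004]
 [ 0.005  0.004 -1.   ]] q [ 0.38  0.47 -0.52  1.55  0.24  1.19 -0.5 ]
```

Request:
step_arm(
  series=[
    {"dx": -5, "dy": 0, "dz": -1, "ax": 0, "ay": 0, "az": 0, "fingers": 0},
    {"dx": -5, "dy": 0, "dz": -1, "ax": 0, "ay": 0, "az": 0, "fingers": 0},
    {"dx": -5, "dy": 0, "dz": -1, "ax": 0, "ay": 0, "az": 0, "fingers": 0},
    {"dx": -5, "dy": 0, "dz": -1, "ax": 0, "ay": 0, "az": 0, "fingers": 0},
    {"dx": -5, "dy": 0, "dz": -1, "ax": 0, "ay": 0, "az": 0, "fingers": 0},
    {"dx": -5, "dy": 0, "dz": -1, "ax": 0, "ay": 0, "az": 0, "fingers": 0},
  ],
)

```text
time: 9.93
ee_pos: [566.8, -51.4, 154.7]
tcp_rot: [0.807, 0.591, -0.0, 0.0]
contact_force: [2.1, 3.4, 0.5]
grip_width: -0.003
finger_force: 1.6
```

```bash
python3 -c "
from h import *
st()"
```

```text
t 9.93 tcp jig [ 2.400e+01 -1.000e-01  1.547e+02] F jig [ 3.9 -1.   0.5] grip -0.003 1.6 toolaxes in jig
 [[ 1. -0. -0.]
 [-0. -1.  0.]
 [-0. -0. -1.]] q [ 0.43  0.45 -0.52  1.56  0.24  1.19 -0.44]
```

Request:
step_arm(
  series=[
    {"dx": -5, "dy": 0, "dz": -1.5, "ax": 0, "ay": 0, "az": 0, "fingers": 0},
    {"dx": -5, "dy": 0, "dz": -1.5, "ax": 0, "ay": 0, "az": 0, "fingers": 0},
    {"dx": -5, "dy": 0, "dz": -1, "ax": 0, "ay": 0, "az": 0, "fingers": 0},
    {"dx": -5, "dy": 0, "dz": 0, "ax": 0, "ay": 0, "az": 0, "fingers": 0},
    {"dx": -5, "dy": 0, "dz": 0, "ax": 0, "ay": 0, "az": 0, "fingers": 0},
    {"dx": -5, "dy": 0, "dz": 0, "ax": 0, "ay": 0, "az": 0, "fingers": 0},
  ],
)

```text
time: 10.43
ee_pos: [557.4, -79.1, 158.4]
tcp_rot: [0.806, 0.591, -0.0, -0.001]
contact_force: [-0.1, 4.0, -1.7]
grip_width: 0.001
finger_force: 1.8
```

```bash
python3 -c "
from h import *
st()"
```

```text
t 10.43 tcp jig [ -5.3   0.6 158.4] F jig [ 3.8  1.3 -1.7] grip 0.001 1.8 toolaxes in jig
 [[ 1.     0.     0.   ]
 [ 0.    -1.     0.002]
 [ 0.    -0.002 -1.   ]] q [ 0.48  0.44 -0.51  1.57  0.23  1.19 -0.38]
```

Request:
step_arm(
  series=[
    {"dx": -5, "dy": 0, "dz": 0.7, "ax": 0, "ay": 0, "az": 0, "fingers": 0},
    {"dx": -5, "dy": 0, "dz": 1.2, "ax": 0, "ay": 0, "az": 0, "fingers": 0},
    {"dx": -5, "dy": 0, "dz": 1.6, "ax": 0, "ay": 0, "az": 0, "fingers": 0},
    {"dx": -5, "dy": 0, "dz": 2, "ax": 0, "ay": 0, "az": 0, "fingers": 0},
    {"dx": -4.5, "dy": 0, "dz": 2.3, "ax": 0, "ay": 0, "az": 0, "fingers": 0},
    {"dx": -4, "dy": 0, "dz": 2.5, "ax": 0, "ay": 0, "az": 0, "fingers": 0},
  ],
)

```text
time: 10.93
ee_pos: [549.3, -106.9, 149.0]
tcp_rot: [0.806, 0.591, -0.0, 0.0]
contact_force: [-2.9, 3.7, 5.0]
grip_width: -0.002
finger_force: 2.7
```

```bash
python3 -c "
from h import *
st()"
```

```text
t 10.93 tcp jig [-3.42e+01 -1.00e-01  1.49e+02] F jig [2.7 3.9 5. ] grip -0.002 2.7 toolaxes in jig
 [[ 1.    -0.    -0.001]
 [-0.    -1.    -0.   ]
 [-0.001  0.    -1.   ]] q [ 0.53  0.44 -0.51  1.6   0.23  1.17 -0.33]
```

Request:
step_arm(
  series=[
    {"dx": -4.8, "dy": 0, "dz": 2.8, "ax": 0, "ay": 0, "az": 0, "fingers": 0},
    {"dx": -4.6, "dy": 0, "dz": 3.1, "ax": 0, "ay": 0, "az": 0, "fingers": 0},
    {"dx": -4.4, "dy": 0, "dz": 3.4, "ax": 0, "ay": 0, "az": 0, "fingers": 0},
    {"dx": -4.2, "dy": 0, "dz": 3.7, "ax": 0, "ay": 0, "az": 0, "fingers": 0},
    {"dx": -4, "dy": 0, "dz": 4, "ax": 0, "ay": 0, "az": 0, "fingers": 0},
  ],
)

```text
time: 11.35
ee_pos: [542.4, -129.3, 131.7]
tcp_rot: [0.807, 0.591, -0.001, 0.001]
contact_force: [-1.5, 2.7, 4.6]
grip_width: 0.002
finger_force: 2.6
```

```bash
python3 -c "
from h import *
st()"
```

```text
t 11.35 tcp jig [-57.6  -0.3 131.7] F jig [2.2 2.2 4.6] grip 0.002 2.6 toolaxes in jig
 [[ 1.    -0.001 -0.002]
 [-0.001 -1.    -0.   ]
 [-0.002  0.    -1.   ]] q [ 0.56  0.45 -0.49  1.62  0.23  1.13 -0.3 ]
```

Request:
step_arm(
  series=[
    {"dx": -3.2, "dy": 0, "dz": 3.2, "ax": 0, "ay": 0, "az": 0, "fingers": 0},
    {"dx": -3, "dy": 0, "dz": 3.4, "ax": 0, "ay": 0, "az": 0, "fingers": 0},
    {"dx": -2.6, "dy": 0, "dz": 3.6, "ax": 0, "ay": 0, "az": 0, "fingers": 0},
    {"dx": -2.2, "dy": 0, "dz": 3.6, "ax": 0, "ay": 0, "az": 0, "fingers": 0},
  ],
)

```text
time: 11.68
ee_pos: [539.2, -140.2, 117.6]
tcp_rot: [0.807, 0.591, -0.001, 0.001]
contact_force: [-1.4, 0.1, 4.7]
grip_width: 0.003
finger_force: 2.2
```

```bash
python3 -c "
from h import *
st()"
```

```text
t 11.68 tcp jig [-69.   -0.5 117.6] F jig [-0.3  1.3  4.7] grip 0.003 2.2 toolaxes in jig
 [[ 1.    -0.001 -0.003]
 [-0.001 -1.    -0.001]
 [-0.003  0.001 -1.   ]] q [ 0.58  0.46 -0.49  1.64  0.24  1.1  -0.28]
```

Before going over the toggle I check that the crossbar is in the hook.

```bash
python3 - <<'E'
from h import *
save("scene","s4");save("top","t4")
a=cv2.resize(cv2.imread("pics/s4.png")[145:290,200:340],None,fx=3.6,fy=3.6,interpolation=2)[:500]
cv2.imwrite("pics/c4.png",a)
E
```

```text
(no output)
```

View pics/c4.png

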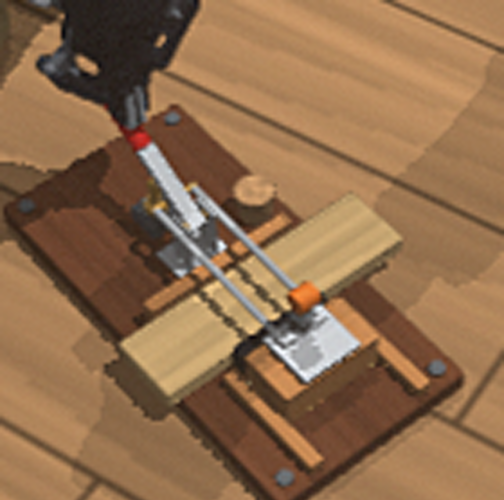

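The jaw has been drawn up to the stave and the bar is under the hook, with the knob at (303,297). I carry on over the toggle.

Request:
step_arm(
  series=[
    {"dx": -2, "dy": 0, "dz": 3, "ax": 0, "ay": 0, "az": 0, "fingers": 0},
    {"dx": -1.7, "dy": 0, "dz": 3, "ax": 0, "ay": 0, "az": 0, "fingers": 0},
    {"dx": -1.5, "dy": 0, "dz": 3, "ax": 0, "ay": 0, "az": 0, "fingers": 0},
    {"dx": -1.3, "dy": 0, "dz": 2.5, "ax": 0, "ay": 0, "az": 0, "fingers": 0},
  ],
)

```text
time: 12.12
ee_pos: [538.0, -145.0, 106.1]
tcp_rot: [0.807, 0.591, 0.0, 0.001]
contact_force: [-0.1, -0.8, 4.4]
grip_width: 0.002
finger_force: 1.9
```

```bash
python3 -c "
from h import *
st()"
```

```text
t 12.12 tcp jig [-73.9  -0.8 106.1] F jig [-0.8 -0.1  4.4] grip 0.002 1.9 toolaxes in jig
 [[ 1.    -0.    -0.001]
 [-0.    -1.    -0.001]
 [-0.001  0.001 -1.   ]] q [ 0.59  0.47 -0.48  1.66  0.24  1.07 -0.28]
```

Request:
step_arm(
  series=[
    {"dx": -1, "dy": 0, "dz": 2, "ax": 0, "ay": 0, "az": 0, "fingers": 0},
    {"dx": -1, "dy": 0, "dz": 2, "ax": 0, "ay": 0, "az": 0, "fingers": 0},
    {"dx": -0.8, "dy": 0, "dz": 2, "ax": 0, "ay": 0, "az": 0, "fingers": 0},
    {"dx": -0.6, "dy": 0, "dz": 1.5, "ax": 0, "ay": 0, "az": 0, "fingers": 0},
    {"dx": 0, "dy": 0, "dz": 1, "ax": 0, "ay": 0, "az": 0, "fingers": 0},
  ],
)

```text
time: 12.53
ee_pos: [536.7, -147.5, 97.4]
tcp_rot: [0.806, 0.591, 0.0, 0.0]
contact_force: [0.1, -1.5, 4.0]
grip_width: -0.001
finger_force: 1.5
```

```bash
python3 -c "
from h import *
st()"
```

```text
t 12.53 tcp jig [-76.7  -0.3  97.4] F jig [-1.4 -0.5  4. ] grip -0.001 1.5 toolaxes in jig
 [[ 1. -0. -0.]
 [-0. -1. -0.]
 [-0.  0. -1.]] q [ 0.59  0.48 -0.48  1.67  0.25  1.05 -0.27]
```

Request:
step_arm(
  series=[
    {"dx": -0.4, "dy": 0, "dz": 1, "ax": 0, "ay": 0, "az": 0, "fingers": 0},
    {"dx": 0, "dy": 0, "dz": 1, "ax": 0, "ay": 0, "az": 0, "fingers": 0},
    {"dx": 0, "dy": 0, "dz": 1, "ax": 0, "ay": 0, "az": 0, "fingers": 0},
    {"dx": 0, "dy": 0, "dz": 0, "ax": 0, "ay": 0, "az": 0, "fingers": 0},
  ],
)

```text
time: 12.87
ee_pos: [536.3, -147.5, 94.4]
tcp_rot: [0.806, 0.591, -0.0, -0.0]
contact_force: [1.0, -0.3, 2.9]
grip_width: 0.003
finger_force: 1.1
```

Request:
step_arm(
  series=[
    {"dx": -0.4, "dy": 0, "dz": 1, "ax": 0, "ay": 0, "az": 0, "fingers": 0},
    {"dx": 0, "dy": 0, "dz": 1, "ax": 0, "ay": 0, "az": 0, "fingers": 0},
    {"dx": 0, "dy": 0, "dz": 0, "ax": 0, "ay": 0, "az": 0, "fingers": 0},
  ],
)

```text
time: 13.12
ee_pos: [536.1, -148.1, 92.4]
tcp_rot: [0.806, 0.591, -0.0, -0.0]
contact_force: [-0.2, -0.5, 1.8]
grip_width: -0.001
finger_force: 1.1
```

```bash
python3 -c "
from h import *
st()"
```

```text
t 13.12 tcp jig [-77.4   0.1  92.4] F jig [-0.6  0.   1.8] grip -0.001 1.1 toolaxes in jig
 [[ 1.  0. -0.]
 [ 0. -1.  0.]
 [-0. -0. -1.]] q [ 0.59  0.49 -0.48  1.67  0.25  1.04 -0.28]
```

Not on the stop yet: the force is still falling. I continue gently.

Request:
step_arm(
  series=[
    {"dx": -0.2, "dy": 0, "dz": 1, "ax": 0, "ay": 0, "az": 0, "fingers": 0},
    {"dx": 0, "dy": 0, "dz": 1, "ax": 0, "ay": 0, "az": 0, "fingers": 0},
    {"dx": 0, "dy": 0, "dz": 0, "ax": 0, "ay": 0, "az": 0, "fingers": 0},
  ],
)

```text
time: 13.37
ee_pos: [536.0, -148.2, 90.4]
tcp_rot: [0.806, 0.591, -0.0, -0.0]
contact_force: [-0.1, -1.3, 2.1]
grip_width: -0.003
finger_force: 1.0
```

Request:
step_arm(
  series=[
    {"dx": -0.2, "dy": 0, "dz": 1, "ax": 0, "ay": 0, "az": 0, "fingers": 0},
    {"dx": 0, "dy": 0, "dz": 1, "ax": 0, "ay": 0, "az": 0, "fingers": 0},
    {"dx": 0, "dy": 0, "dz": 0, "ax": 0, "ay": 0, "az": 0, "fingers": 0},
  ],
)

```text
time: 13.62
ee_pos: [536.0, -148.4, 88.4]
tcp_rot: [0.806, 0.591, -0.0, -0.0]
contact_force: [-0.2, -0.7, 3.0]
grip_width: 0.001
finger_force: 0.9
```

Request:
step_arm(
  series=[
    {"dx": 0, "dy": 0, "dz": 1, "ax": 0, "ay": 0, "az": 0, "fingers": 0},
    {"dx": 0, "dy": 0, "dz": 1, "ax": 0, "ay": 0, "az": 0, "fingers": 0},
    {"dx": 0, "dy": 0, "dz": 0, "ax": 0, "ay": 0, "az": 0, "fingers": 0},
  ],
)

```text
time: 13.87
ee_pos: [536.1, -148.4, 86.4]
tcp_rot: [0.806, 0.591, -0.0, -0.0]
contact_force: [-0.2, -0.4, 3.6]
grip_width: 0.001
finger_force: 0.9
```

Request:
step_arm(
  series=[
    {"dx": 0, "dy": 0, "dz": 1, "ax": 0, "ay": 0, "az": 0, "fingers": 0},
    {"dx": 0, "dy": 0, "dz": 0, "ax": 0, "ay": 0, "az": 0, "fingers": 0},
  ],
)

```text
time: 14.03
ee_pos: [536.2, -148.3, 85.5]
tcp_rot: [0.806, 0.591, -0.0, -0.0]
contact_force: [-1.3, -0.5, 2.5]
grip_width: 0.0
finger_force: 0.9
```

Request:
step_arm(
  series=[
    {"dx": 0, "dy": 0, "dz": 1, "ax": 0, "ay": 0, "az": 0, "fingers": 0},
    {"dx": 0, "dy": 0, "dz": 0, "ax": 0, "ay": 0, "az": 0, "fingers": 0},
  ],
)

```text
time: 14.2
ee_pos: [536.2, -148.4, 84.5]
tcp_rot: [0.806, 0.591, -0.0, -0.0]
contact_force: [-0.3, -2.1, 2.2]
grip_width: 0.004
finger_force: 0.9
```

Request:
step_arm(
  series=[
    {"dx": 0, "dy": 0, "dz": 1, "ax": 0, "ay": 0, "az": 0, "fingers": 0},
    {"dx": 0, "dy": 0, "dz": 1, "ax": 0, "ay": 0, "az": 0, "fingers": 0},
    {"dx": 0, "dy": 0, "dz": 0, "ax": 0, "ay": 0, "az": 0, "fingers": 0},
  ],
)

```text
time: 14.45
ee_pos: [536.2, -148.4, 82.5]
tcp_rot: [0.806, 0.591, -0.0, -0.0]
contact_force: [-0.5, -1.9, 1.9]
grip_width: 0.003
finger_force: 0.8
```

Request:
step_arm(
  series=[
    {"dx": 0, "dy": 0, "dz": 1, "ax": 0, "ay": 0, "az": 0, "fingers": 0},
    {"dx": 0, "dy": 0, "dz": 0, "ax": 0, "ay": 0, "az": 0, "fingers": 0},
  ],
)

```text
time: 14.62
ee_pos: [536.2, -148.4, 81.5]
tcp_rot: [0.806, 0.591, -0.0, -0.0]
contact_force: [-1.0, -1.1, 1.9]
grip_width: 0.001
finger_force: 0.8
```

Request:
step_arm(
  series=[
    {"dx": 0, "dy": 0, "dz": 1, "ax": 0, "ay": 0, "az": 0, "fingers": 0},
    {"dx": 0, "dy": 0, "dz": 0, "ax": 0, "ay": 0, "az": 0, "fingers": 0},
  ],
)

```text
time: 14.78
ee_pos: [536.2, -148.4, 80.5]
tcp_rot: [0.806, 0.591, 0.0, -0.0]
contact_force: [0.2, -0.2, 0.7]
grip_width: -0.003
finger_force: 0.8
```

Request:
step_arm(
  series=[
    {"dx": 0, "dy": 0, "dz": 1, "ax": 0, "ay": 0, "az": 0, "fingers": 0},
    {"dx": 0, "dy": 0, "dz": 0, "ax": 0, "ay": 0, "az": 0, "fingers": 0},
  ],
)

```text
time: 14.95
ee_pos: [536.3, -148.4, 79.5]
tcp_rot: [0.806, 0.591, 0.0, 0.0]
contact_force: [-0.1, -0.5, 1.3]
grip_width: -0.001
finger_force: 0.8
```

Request:
step_arm(
  series=[
    {"dx": 0, "dy": 0, "dz": 1, "ax": 0, "ay": 0, "az": 0, "fingers": 0},
    {"dx": 0, "dy": 0, "dz": 0, "ax": 0, "ay": 0, "az": 0, "fingers": 0},
  ],
)

```text
time: 15.12
ee_pos: [536.3, -148.4, 78.8]
tcp_rot: [0.806, 0.591, -0.0, 0.0]
contact_force: [-0.4, -1.2, 2.7]
grip_width: -0.001
finger_force: 1.4
```

Request:
step_arm(
  series=[
    {"dx": 0, "dy": 0, "dz": 1, "ax": 0, "ay": 0, "az": 0, "fingers": 0},
    {"dx": 0, "dy": 0, "dz": 0, "ax": 0, "ay": 0, "az": 0, "fingers": 0},
  ],
)

```text
time: 15.28
ee_pos: [536.3, -148.5, 78.4]
tcp_rot: [0.806, 0.591, -0.0, 0.0]
contact_force: [-2.5, -1.1, 5.3]
grip_width: 0.005
finger_force: 3.1
```

The stop has been felt. One more gentle press, hold, then lift off.

Request:
step_arm(
  series=[
    {"dx": 0, "dy": 0, "dz": 1, "ax": 0, "ay": 0, "az": 0, "fingers": 0},
    {"dx": 0, "dy": 0, "dz": 0, "ax": 0, "ay": 0, "az": 0, "fingers": 0},
    {"dx": 0, "dy": 0, "dz": 0, "ax": 0, "ay": 0, "az": 0, "fingers": 0},
    {"dx": 0, "dy": 0, "dz": 0, "ax": 0, "ay": 0, "az": 0, "fingers": 0},
    {"dx": 0, "dy": 0, "dz": 0, "ax": 0, "ay": 0, "az": 0, "fingers": 0},
  ],
)

```text
time: 15.7
ee_pos: [536.4, -148.6, 78.2]
tcp_rot: [0.806, 0.591, -0.0, 0.001]
contact_force: [-3.6, -1.3, 10.4]
grip_width: 0.004
finger_force: 5.1
```

Request:
step_arm(
  series=[
    {"dx": 0, "dy": 0, "dz": -2, "ax": 0, "ay": 0, "az": 0, "fingers": 0},
    {"dx": 0, "dy": 0, "dz": -3, "ax": 0, "ay": 0, "az": 0, "fingers": 0},
    {"dx": 0, "dy": 0, "dz": -10, "ax": 0, "ay": 0, "az": 0, "fingers": 0},
    {"dx": 0, "dy": 0, "dz": -20, "ax": 0, "ay": 0, "az": 0, "fingers": 0},
    {"dx": 0, "dy": 0, "dz": -25, "ax": 0, "ay": 0, "az": 0, "fingers": 0},
    {"dx": -15, "dy": 0, "dz": -25, "ax": 0, "ay": 0, "az": 0, "fingers": 0},
    {"dx": -20, "dy": 0, "dz": -20, "ax": 0, "ay": 0, "az": 0, "fingers": 0},
    {"dx": -20, "dy": 0, "dz": 0, "ax": 0, "ay": 0, "az": 0, "fingers": 0},
    {"dx": 0, "dy": 0, "dz": 0, "ax": 0, "ay": 0, "az": 0, "fingers": 0},
    {"dx": 0, "dy": 0, "dz": 0, "ax": 0, "ay": 0, "az": 0, "fingers": 0},
  ],
)

```text
time: 16.53
ee_pos: [519.1, -202.0, 181.8]
tcp_rot: [0.807, 0.59, -0.0, -0.0]
contact_force: [-0.1, 0.8, -0.9]
grip_width: -0.002
finger_force: 0.0
```

```bash
python3 - <<'E'
from h import *
st();save("scene","s5")
cv2.imwrite("pics/c5.png",cv2.resize(cv2.imread("pics/s5.png")[145:290,200:340],None,fx=3.6,fy=3.6,interpolation=2))
E
```

```text
t 16.53 tcp jig [-1.339e+02  1.000e-01  1.818e+02] F jig [ 0.7  0.4 -0.9] grip -0.002 0.0 toolaxes in jig
 [[ 1.    -0.003 -0.   ]
 [-0.003 -1.     0.   ]
 [-0.    -0.    -1.   ]] q [ 0.7   0.4  -0.48  1.56  0.19  1.23 -0.13]
```

View pics/c5.png

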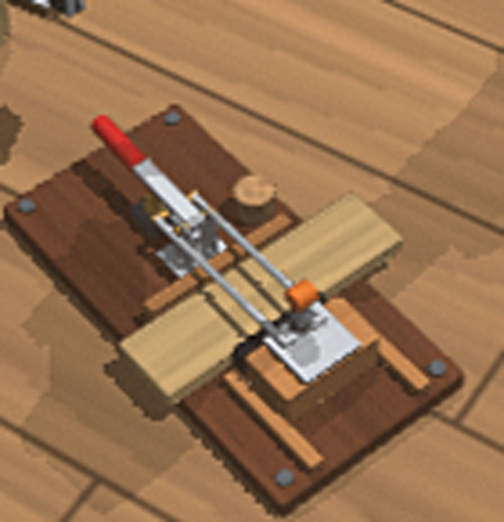

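The lever is down, with the grip at (120,140), the loop is hooked, the stave is in place and the robot is clear. I'm handing in.

```bash
python3 -c "
from bench import ctrl
print(ctrl.sign_off())"
```

```text
the job is handed in; nothing more can be done
None
```

I hooked the loop behind the jaw, threw the lever past its toggle point, pressed it down to the stop screw with about 10 N at the grip, let go and handed the job in. Sign-off returned no verdict, and the forces on the stop screw and the stave after letting go could not be measured.

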